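# Refit the quarter-turn fastener of a filter cover

## Robot

A 6-joint arm with a two-finger parallel gripper is mounted at the origin on the work surface. World frame = base frame: x ahead of the robot, y to its left, z up, the work surface at z = 0. Lengths are in mm, angles in rad, forces in N, time in s.
With the tool pointing down it reaches from about 375 to 925 mm from the base axis. Payload 5.7 kg.
Tool frame: the origin (TCP) lies midway between the tips of the shut fingers; the grasp point (between the pads) lies 19 mm behind it (r.pinch_z is the distance from the TCP to the grasp point, in mm); z points along the fingers, x is the direction in which the jaws open and shut, and the axes are right-handed (so a half turn about z gives the same grasp; the last joint's range is limited). The gripper opens to 85 mm and grips with 20 to 120 N. Pads are 22 mm wide; open, the fingers measure 114 mm over their backs; the gripper's body (76 mm by 85 mm) begins 54 mm behind the grasp point. The pads swing forward as they close: fully open they stand 13 mm farther back than shut.
Start: joints at [1.207, 0.359, 1.51, -0, 1.272, -0.115], TCP at [147.739, 581.495, 231.267] pointing down, gripper open.
Joint ranges: [-2.97, 2.97], [-1.01, 2.36], [0.21, 2.38], [-0.96, 4.11], [0.2, 2.71], [-2.98, 2.98]. Speed limits (rad/s): [2.39, 2.39, 3.14, 3.14, 3.14, 3.14].

## Interface

Orientations are given as a unit quaternion [w, x, y, z].
In Python, from station import r gives the robot as it stands.
- The arm moves only by the tool jog_arm, never from a script. Its argument "deltas" is a list of rows, each an object of numbers: "tx", "ty", "tz": the shift along the tool's x, y, z in cm; "roll": the turn about the tool's z in rad. A call has 1 to 5 rows; each row shifts and turns the pose as measured when the row begins, along the tool's axes as they then stand; what a row does not reach is not made up. A row lasts 1/8 s, in which the tool goes at most 62.5 mm and 10.7 degrees, less where a joint would pass 70% of its speed; a pose out of reach is approached as far as the arm can. A call with a gripper value outside its range is refused whole. "claw" is the closure in counts, from 0 (fully open) to 255 (shut), set as the call begins (left out, the last holds). The fingers move at their own pace and stop on an object; the grip force is fixed at half the most. Time passes only in rows, so rows that do not move let the fingers close. It gives the time, the measured TCP pose, the force and the opening at its end, in the units of the state.
- r.sense(): the state, without advancing time (a new reading comes with each control period).
- r.read_camera(name): name is "scene" or "top" or "wrist"; returns (picture, depth): 400x640x3 uint8, red, green, blue; 400x640 float32, mm along the optical axis (not along the pixel's ray), 0 where there is no reading.
- r.camera_params(name): a dict with "fovy" (degrees; the focal length in pixels is half the picture's height over the tangent of half this angle, whatever the lens; pixels are square), "cx", "cy" (the principal point, pixels), "rvec" (rotation vector, rad) and "tvec" (3), from world to camera coordinates, as OpenCV has them. Camera axes: x right, y down, z forward; pixel columns grow to the right and rows downward; lengths in mm; the calibration is good to about 2 mm. A picture is of the moment at which its call begins: read the wrist's pose just before it. camera_params takes no time and is no camera call; for the wrist camera it gives the pose at the moment of the call.
- r.job_done(): hands the job in, once; it reports no verdict.
The state is a dict: "clock": time; "joint_positions": joint angles; "joint_velocities": joint speeds; "tau": joint torques, N m; "position": TCP position; "ee_rot": TCP orientation; "ft_force": force on the tool from outside, world axes, zero at the start; "torque": the same for the moment, N m; "opening": finger opening in mm.
Only numpy, scipy, OpenCV 4.12 (cv2) and the standard library are available. Lean on these libraries where they do the work, as an engineer would, in place of code of your own. Each camera call takes 0.05 s, during which the arm holds its last target. There are 200 camera calls.

## Task

One of the two white filter covers on the black air unit has lost its blue quarter-turn fastener, which waits in the grey parts holder. Pass the fastener's T-shaped foot down through the empty slot, wing in line with the slot, until its round flange sits flat on the cover; then turn it a quarter turn, either way, so that it holds, with the wing squarely across the slot and centred on it, and let go. Leave the other things where they are.

Things in the scene. Friction and masses are not known exactly. Their poses are not given: they have to be found in the camera images.
- fastener_grip (a point): Blue fastener, loose, 50 to 100 g, upright. The point: on its axis, mid-wing, 30 mm above the flange's underside. z up its axis, x along wing and T foot, y across the wing's flat faces. Wing 44 mm long (x), 12 mm thick (y), from 5 to 47 mm above the flange's underside: grip it across the 12 mm. Round flange 56 mm across, 5 mm thick, with shank and T foot below.
- fastener_foot (a point): Centre of the fastener's steel T foot, 15 mm below the flange's underside and 45 mm below the wing's grip point; same axes. The foot is a round-ended cross bar, 36 mm long (along x), 10 mm thick, its top 10 mm and its lowest point 20 mm below the flange's underside. The shank above it is 9 mm across.
- holder: Grey holder block, fixed, 80 (x) x 180 (y) x 40 mm high, origin at the centre of its underside. The fastener stands in one of its two round 44 mm holes (at y = -46 and +46 mm), flange resting on the top face; it may shift 3 mm in the hole and is clear of it once lifted 25 mm.
- slot (a point): Centre of the empty slot, level with the white cover's upper face (100 mm above the counter). x along the slot, y across it, z up. The slot is 44 mm long, 15 mm wide, straight through the 6 mm thick cover; 80 mm of free hollow below. The fastener can turn in it once its flange is less than 4 mm above the cover; nothing stops the turn.
- air_unit: Black air unit, fixed, 200 (x) x 300 (y) x 100 mm high with covers, origin at the centre of its underside. Its two white covers have parallel slots along x, at y = -75 and +75 mm, x = 0. One slot is empty; in the other stands a fitted fastener just like the loose one, wing across its slot, 47 mm above the cover.
- plug: orange round plug with a 56 mm flange, standing 6 mm proud in the holder's other hole, 92 mm from the fastener; a bystander; origin on its axis at the underside of its flange
- pill_bottle: white pill jar, 48 mm across, 85 mm high, at the left; a bystander; origin at the centre of its underside
- amber_bottle: small amber bottle, 44 mm across, 100 mm high, at the right; a bystander; origin at the centre of its underside
- carton: white carton, 60 x 110 x 50 mm, at the left; a bystander; origin at the centre of its underside
- steel_bowl: steel bowl, 110 mm across, 40 mm high, at the far right; a bystander; origin at the centre of its underside
- filter_puck: round paper filter with blue rims, 74 mm across, 24 mm high, at the far side; a bystander; origin at the centre of its underside
- screwdriver: red-handled screwdriver lying at the far side, 160 mm long; a bystander; origin at mid-length on its underside
There are look-alikes about, which are no part of the job. Of the things like the part that bears fastener_grip, leave any that is red; of the rest the smaller one is meant.

How it is judged (in metres and radians):
On the way, in this order (a step that is already met when the one before it is completed fails the run):
1. the fastener's T foot is through the empty slot, wing still in line with the slot (horizontal distance between fastener_grip and slot below 0.01 m and angle between fastener_grip's own z axis and vertical below 0.12 rad and z of fastener_grip in the frame of slot below 0.0345 m and angle between the x axis of fastener_grip and the x axis of slot, either way round below 0.35 rad), for 0.1 s.
2. the fastener is turned across the slot with its flange on the cover (horizontal distance between fastener_grip and slot below 0.01 m and angle between fastener_grip's own z axis and vertical below 0.12 rad and z of fastener_grip in the frame of slot between 0.026 and 0.033 m and angle between the x axis of fastener_grip and the y axis of slot, either way round below 0.35 rad), for 0.2 s.
At the end, for the whole second after the job is handed in: The fastener stands upright (within 7 degrees) in the formerly empty slot, its flange down on the cover (between 4 mm low and 3 mm high), its axis within 10 mm of the slot's centre, and its wing and T foot within 20 degrees of square across the slot; it is released and stays so (all of step 2); the robot touches nothing.
It fails at once if a bystander is shifted by more than 40 mm (distance of any of plug, pill_bottle, amber_bottle, carton, steel_bowl, filter_puck, screwdriver from where it was at the start of the episode above 0.04 m).
It also fails if it takes over 45 s, if anything falls off the work surface, if the arm or the gripper's body presses on something with over 40 N, if the wrist force passes 120 N, or if a joint passes its speed limit or range.

## Working session

There is one attempt and no reset: what is moved stays moved. The work goes in short steps, Python scripts to look and compute and a tool call to move; the robot and the scene stay as the last step left them, time stands still between calls to the robot, and variables do not carry over. Pictures are saved under pics/ and viewed, about 8 in all and at most 12, crops included, and the job is handed in when it is done.

Besides the shell and the picture viewer there is one more tool, called after "Request:" as name([rows], argument=value, ...), one row to a line, values as JSON. jog_arm: Moves the arm, as the interface text tells. Its arguments: {"type":"object","properties":{"deltas":{"type":"array","items":{"type":"object","properties":{"tx":{"type":"number"},"ty":{"type":"number"},"tz":{"type":"number"},"roll":{"type":"number"}}}},"claw":{"type":"number"}},"required":["deltas"]}

```bash
mkdir -p pics; ls; cat > h.py <<'E'
import numpy as np, cv2
from station import r
def cam(n):
    p=r.camera_params(n); R=cv2.Rodrigues(np.array(p['rvec'],float))[0]; t=np.array(p['tvec'],float).ravel()
    return 200/np.tan(np.radians(p['fovy'])/2),p['cx'],p['cy'],R,t
def ray(C,u,v,z):
    f,cx,cy,R,t=C; d=R.T@np.array([(u-cx)/f,(v-cy)/f,1]); o=-R.T@t
    return o+d*(z-o[2])/d[2]
def cloud(C,D):
    f,cx,cy,R,t=C; v,u=np.mgrid[:400,:640]
    P=np.stack([(u-cx)/f*D,(v-cy)/f*D,D],-1); return (P-t)@R
def shot(n,name):
    C=cam(n); I,D=r.read_camera(n); cv2.imwrite(f'pics/{name}.png',I[...,::-1]); np.savez(f'pics/{name}.npz',I=I,D=D,f=C[0],cx=C[1],cy=C[2],R=C[3],t=C[4]); return C,I,D
def load(name):
    z=np.load(f'pics/{name}.npz'); return (float(z['f']),float(z['cx']),float(z['cy']),z['R'],z['t']),z['I'],z['D']
E
python3 - <<'E'
from h import *
for n in ('top','scene'):
    C,I,D=shot(n,n+'0'); print(n,C)
print(r.sense())
a=cv2.imread('pics/top0.png');b=cv2.imread('pics/scene0.png')
E
```

```text
pics
top (np.float64(511.5748621534102), 325.87802878398224, 200.525998816898, array([[ 0.01370559, -0.999902  , -0.00285308],
       [-0.98563177, -0.01302947, -0.16840503],
       [ 0.16835136,  0.00512018, -0.98571375]]), array([  -6.16303935,  580.80954186, 1415.5319109 ]))
scene (np.float64(476.1849519626816), 319.31805225740624, 198.78496036020587, array([[-0.23324494,  0.97236569,  0.01008808],
       [ 0.80156073,  0.19812608, -0.56413336],
       [-0.55054264, -0.12349504, -0.82562205]]), array([ 135.99822947, -414.77236407, 1844.31895272]))
{'clock': 0.1, 'joint_positions': array([ 1.20690068e+00,  3.59430984e-01,  1.51137121e+00,  2.64115121e-05,
        1.27250602e+00, -1.15102448e-01]), 'joint_velocities': array([-0.0018053 , -0.00270836, -0.00132748, -0.00168161,  0.0018432 ,
        0.00081301]), 'tau': array([ 2.61111618e-04, -5.28662539e+01, -2.79347312e+01, -1.03101311e-04,
        5.01521616e-03, -1.74627860e-05]), 'position': array([147.51091502, 580.9237718 , 230.52094777]), 'ee_rot': array([ 4.34562616e-04,  7.89379860e-01,  6.13904472e-01, -7.39662395e-04]), 'ft_force': array([ 0.07732198, -0.4335943 , -0.69864301]), 'torque': array([-0.03734489, -0.01453436, -0.02570712]), 'opening': 85.25807023134257}
```

View pics/top0.png

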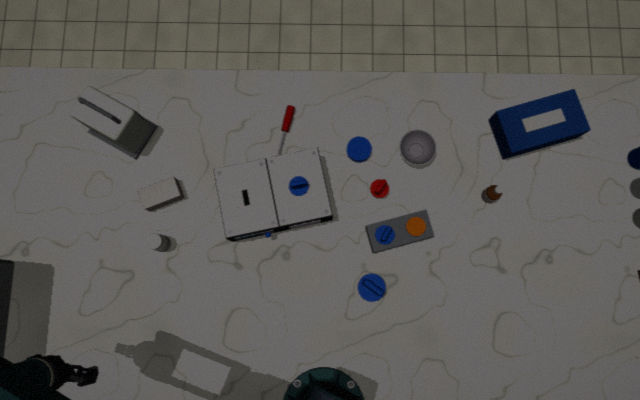

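View pics/scene0.png

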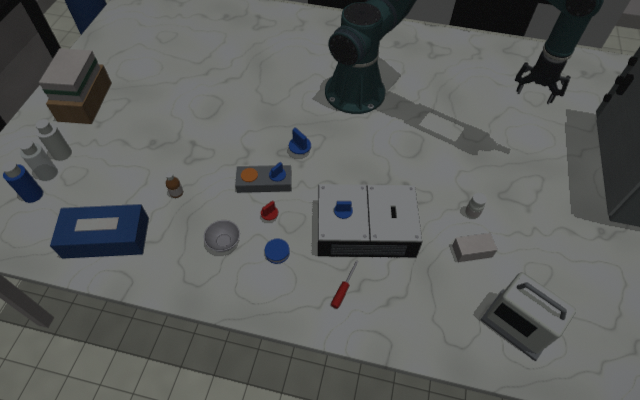

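Top view candidates:
- (385,235): blue, standing in the grey holder next to the orange plug. This is my choice.
- (372,287): blue, larger, loose on the counter.
- (299,186): blue, fitted in the other cover.
- (379,188): red.
- (359,149): the filter puck.

The empty slot is at about (246,198).

```bash
python3 - <<'E'
from h import *
C,I,D=load('top0'); P=cloud(C,D)
h=cv2.cvtColor(I,cv2.COLOR_RGB2HSV)
m=cv2.inRange(h,(100,130,40),(125,255,255))
n,l,s,c=cv2.connectedComponentsWithStats(m)
for i in range(1,n):
    if s[i,4]>80:
        q=P[l==i]; print('blue',c[i].round(1),s[i],ray(C,*c[i],50).round(1),'z',np.percentile(q[:,2],[10,50,95]).round(0))
g=cv2.cvtColor(I,cv2.COLOR_RGB2GRAY)[180:216,232:260]; b=(g<60).astype(np.uint8)
n,l,s,c=cv2.connectedComponentsWithStats(b)
for i in range(1,n):
    if s[i,4]>20:
        print('slot',s[i],ray(C,c[i][0]+232,c[i][1]+180,100).round(1))
        pts=np.argwhere(l==i)[:,::-1]; w=np.array([ray(C,u+232,v+180,100)[:2] for u,v in pts],np.float32); rc=cv2.minAreaRect(w);print(rc, cv2.fitLine(w,2,0,.01,.01).ravel())
# holder
m=((P[...,2]>34)&(P[...,2]<48)); m[:200]=0;m[260:]=0;m[:,:355]=0;m[:,445:]=0
w=P[m][:,:2].astype(np.float32); print('holder',cv2.minAreaRect(w))
m=((P[...,2]>92)&(P[...,2]<108)); m[:140]=0;m[250:]=0;m[:,:205]=0;m[:,345:]=0
w=P[m][:,:2].astype(np.float32); print('unit',cv2.minAreaRect(w))
x=cv2.resize(I[150:270,205:445],None,fx=3.3,fy=3.3,interpolation=cv2.INTER_CUBIC); cv2.imwrite('pics/c1.png',cv2.convertScaleAbs(x[...,::-1],alpha=1.6))
E
```

```text
blue [542.7 120.7] [ 497   90   93   63 2931] [ 827.  -631.6   50. ] z [76. 80. 85.]
blue [358.6 148.8] [347 137  25  25 482] [734.7 -91.6  50. ] z [19. 24. 30.]
blue [298.1 185.7] [289 176  19  20 252] [622.9  82.1  50. ] z [103. 106. 149.]
blue [384.4 234.3] [375 225  20  20 302] [ 485.9 -165.2   50. ] z [41. 47. 89.]
blue [371.3 287.2] [358 274  27  28 593] [ 338.  -127.9   50. ] z [32. 37. 96.]
slot [10 10  8 16 81] [578.5 224.2 100. ]
((578.3714599609375, 224.01364135742188), (43.19225311279297, 14.06868839263916), 13.429731369018555) [9.7362560e-01 2.2815166e-01 5.7848480e+02 2.2416251e+02]
holder ((499.20751953125, -209.47726440429688), (80.34088134765625, 181.6311798095703), 15.627585411071777)
unit ((595.3038330078125, 152.32444763183594), (200.97549438476562, 299.9403991699219), 12.90631103515625)
```

View pics/c1.png

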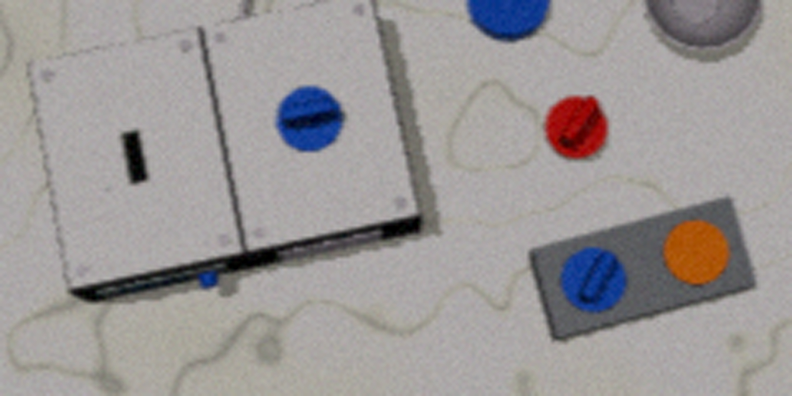

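Crop c1 shows the chosen fastener at (593,280) beside the orange plug at (697,252), with its wing tilted up and to the right. The empty slot is at (134,157). I'm moving towards the holder now.

Request:
jog_arm([
  {"tx": -3.7, "ty": 4.6},
  {"tx": -3.7, "ty": 4.6},
  {"tx": -3.7, "ty": 4.6},
  {"tx": -3.7, "ty": 4.6},
  {"tx": -3.7, "ty": 4.6},
], claw=0)

```text
invalid input
```

Request:
jog_arm([
  {"tx": -3.7, "ty": 4.6, "tz": 0, "roll": 0},
  {"tx": -3.7, "ty": 4.6, "tz": 0, "roll": 0},
  {"tx": -3.7, "ty": 4.6, "tz": 0, "roll": 0},
  {"tx": -3.7, "ty": 4.6, "tz": 0, "roll": 0},
  {"tx": -3.7, "ty": 4.6, "tz": 0, "roll": 0},
])

```text
clock: 0.72
position: [327.5, 341.9, 228.9]
ee_rot: [0.0, 0.787, 0.617, -0.001]
ft_force: [0.6, -0.2, -0.1]
opening: 85.3
```

Request:
jog_arm([
  {"tx": -5, "ty": 3, "tz": 0, "roll": 0},
  {"tx": -5, "ty": 3, "tz": 0, "roll": 0},
  {"tx": -5, "ty": 3, "tz": 0, "roll": 0},
  {"tx": -5, "ty": 3, "tz": 0, "roll": 0},
  {"tx": -5, "ty": 3, "tz": 0, "roll": 0},
])

```text
clock: 1.35
position: [416.3, 54.6, 228.9]
ee_rot: [0.001, 0.787, 0.617, 0.0]
ft_force: [0.7, 0.0, -0.1]
opening: 85.3
```

Request:
jog_arm([
  {"tx": -4, "ty": 2.4, "tz": 0, "roll": 0},
  {"tx": -4, "ty": 2.4, "tz": 0, "roll": 0},
  {"tx": -4, "ty": 2.4, "tz": 0, "roll": 0},
  {"tx": -4, "ty": 2.4, "tz": 0, "roll": 0},
  {"tx": 0, "ty": 0, "tz": 0, "roll": 0},
])

```text
clock: 1.98
position: [472.6, -134.0, 228.4]
ee_rot: [0.001, 0.789, 0.615, 0.0]
ft_force: [-0.4, 0.3, -0.4]
opening: 85.5
```

```bash
python3 - <<'E'
from h import *
C,I,D=shot('wrist','w1'); s=r.sense(); print(s['position'],s['ee_rot'],s['joint_positions']); print(C)
cv2.imwrite('pics/w1b.png',cv2.convertScaleAbs(I[...,::-1],alpha=1.6))
P=cloud(C,D); h=cv2.cvtColor(I,cv2.COLOR_RGB2HSV)
m=cv2.inRange(h,(100,130,40),(125,255,255))
n,l,st,c=cv2.connectedComponentsWithStats(m)
for i in range(1,n):
    if st[i,4]>200: q=P[l==i]; print(c[i].round(),st[i],np.median(q,0).round(1))
E
```

```text
[ 471.50636084 -132.23937188  228.14509675] [-8.82446220e-05  7.88418105e-01  6.15139716e-01 -1.15841998e-04] [-4.14511005e-01  2.03112776e-01  1.74537421e+00 -1.29489615e-04
  1.19337088e+00 -1.73958961e+00]
(np.float64(285.9678800111812), 324.5258412987326, 200.30775684938274, array([[ 0.24368806,  0.96985284, -0.0012607 ],
       [ 0.93656386, -0.23498573,  0.26005737],
       [ 0.25192114, -0.0645536 , -0.96559234]]), array([  14.41554191, -506.53911021,  248.00444173]))
[297.  59.] [ 259   21   75   78 4513] [ 343.2 -129.    36.4]
[598. 124.] [586 116  24  18 315] [479.9 161.1  60.3]
[301. 200.] [ 278  177   47   53 1738] [ 483.5 -162.8   45.7]
[567. 278.] [ 528  249   89   61 3184] [606.1  74.  121.5]
[397. 332.] [382 327  29  14 234] [711.5 -88.2  24.4]
[129. 394.] [117 383  27  17 238] [ 733.3 -520.3   11.5]
```

View pics/w1b.png

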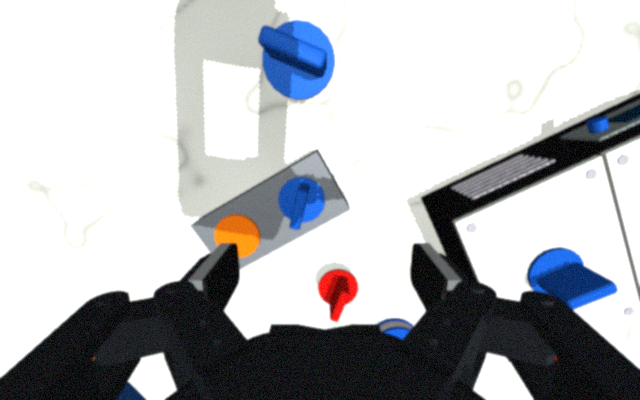

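The wrist view shows the chosen fastener at (301,200) in the holder, the plug at (237,236), the red one at (338,290) and the big blue one at (297,59). Next I'll measure the wing from its raised points.

```bash
cat >> h.py <<'E'
def wing(C,I,D,x,y,base,rad=40):
    """base = z of flange underside; returns flange centre, wing top centre & yaw(deg)"""
    P=cloud(C,D); h=cv2.cvtColor(I,cv2.COLOR_RGB2HSV); m=cv2.inRange(h,(98,120,20),(128,255,255))>0
    near=(np.hypot(P[...,0]-x,P[...,1]-y)<rad)&m
    for a,b in((base+40,base+55),(base+12,base+55)):
        k=near&(P[...,2]>a)&(P[...,2]<b); q=P[k][:,:2].astype(np.float32)
        if len(q)<8: print('few',len(q)); continue
        rc=cv2.minAreaRect(q); f=cv2.fitLine(q,2,0,.01,.01).ravel()
        print('wing z>%d'%a,len(q),np.round(rc[0],1),np.round(rc[1],1),'yaw',np.degrees(np.arctan2(f[1],f[0])).round(1),'mean',q.mean(0).round(1),'z',np.median(P[k][:,2]).round(1))
    k=near&(P[...,2]>base-3)&(P[...,2]<base+9); q=P[k][:,:2].astype(np.float32)
    c,rr=cv2.minEnclosingCircle(q); print('flange',np.round(c,1),round(rr,1),'z',np.median(P[k][:,2]).round(1))
E
python3 - <<'E'
from h import *
C,I,D=load('w1'); wing(C,I,D,486,-165,40)
C,I,D=load('top0'); wing(C,I,D,486,-165,40)
C,I,D=load('scene0'); wing(C,I,D,486,-165,40)
E
```

```text
wing z>80 452 [ 486.1 -165.3] [12.  42.9] yaw -27.6 mean [ 484.9 -164.6] z 87.0
wing z>52 513 [ 486.  -165.2] [12.  43.1] yaw -28.0 mean [ 482.9 -163.4] z 86.8
flange [ 486.1 -165.7] 27.8 z 45.3
wing z>80 63 [ 485.6 -164.4] [11.6 42.5] yaw -28.4 mean [ 486.7 -164.8] z 86.8
wing z>52 82 [ 483. -164.] [26.6 45.3] yaw -30.2 mean [ 485.4 -163.4] z 85.7
flange [ 486.8 -166.2] 28.4 z 44.6
wing z>80 42 [ 489.1 -164.5] [12.  38.7] yaw -30.2 mean [ 490.4 -165. ] z 85.2
wing z>52 102 [ 489.7 -164.1] [15.  42.7] yaw -31.9 mean [ 492. -165.] z 73.8
flange [ 488.  -165.9] 27.5 z 44.2
```

Request:
jog_arm([
  {"tx": -2.85, "ty": 2.23, "tz": 0, "roll": 0},
  {"tx": 0, "ty": 0, "tz": 3, "roll": 0.125},
  {"tx": 0, "ty": 0, "tz": 3, "roll": 0.126},
  {"tx": 0, "ty": 0, "tz": 3, "roll": 0},
  {"tx": 0, "ty": 0, "tz": 0, "roll": 0},
])

```text
clock: 2.65
position: [483.9, -159.4, 135.7]
ee_rot: [-0.002, 0.86, 0.51, -0.0]
ft_force: [0.8, -0.1, 0.5]
opening: 85.3
```

```bash
cat >> h.py <<'E'
def go(x,y,z,yaw):
    s=r.sense(); q=s['ee_rot']; w0=2*np.degrees(np.arctan2(q[2],q[1])); p=s['position']; d=np.array([x,y,z])-p; a=np.radians(w0)
    R=cv2.Rodrigues(np.zeros(3))[0]; dy=(yaw-w0+180)%360-180
    print('clk',round(s['clock'],2),'pos',p.round(1),'yaw',round(w0,1),'F',s['ft_force'].round(1),'open',round(s['opening'],1),'| cm tx %.2f ty %.2f tz %.2f roll %.3f'%((d[0]*np.cos(a)+d[1]*np.sin(a))/10,(d[0]*np.sin(a)-d[1]*np.cos(a))/10,-d[2]/10,-np.radians(dy)))
E
python3 - <<'E'
from h import *
C,I,D=shot('wrist','w2'); wing(C,I,D,486,-165,40); go(486.2,-165.3,53,61.5)
E
```

```text
wing z>80 940 [ 485.8 -165.3] [11.6 42.9] yaw -28.1 mean [ 484.5 -164.3] z 87.0
wing z>52 1065 [ 485.8 -165.1] [12.  42.8] yaw -28.1 mean [ 482.5 -163.2] z 86.9
flange [ 486.5 -165.5] 27.9 z 45.3
clk 2.7 pos [ 485.  -159.9  137. ] yaw 61.3 F [0.1 0.2 0. ] open 85.5 | cm tx -0.41 ty 0.36 tz 8.40 roll -0.004
```

Request:
jog_arm([
  {"tx": -0.41, "ty": 0.36, "tz": 0, "roll": 0},
  {"tx": 0, "ty": 0, "tz": 3, "roll": 0},
  {"tx": 0, "ty": 0, "tz": 3, "roll": 0},
  {"tx": 0, "ty": 0, "tz": 2.2, "roll": 0},
  {"tx": 0, "ty": 0, "tz": 0, "roll": 0},
])

```text
clock: 3.32
position: [493.1, -168.1, 60.6]
ee_rot: [0.005, 0.86, 0.511, 0.004]
ft_force: [-0.8, 0.3, 1.0]
opening: 85.2
```

```bash
python3 -c "
from h import *
go(486.1,-165.3,53,61.7)"
```

```text
clk 3.33 pos [ 493.1 -168.1   60.6] yaw 61.4 F [-0.8  0.3  1. ] open 85.2 | cm tx -0.09 ty -0.75 tz 0.76 roll -0.005
```

Request:
jog_arm([
  {"tx": -0.1, "ty": -0.7, "tz": 0.4, "roll": 0},
  {"tx": 0, "ty": 0, "tz": 0, "roll": 0},
  {"tx": 0, "ty": 0, "tz": 0, "roll": 0},
])

```text
clock: 3.7
position: [488.4, -166.6, 59.6]
ee_rot: [0.007, 0.86, 0.511, 0.006]
ft_force: [0.9, 0.2, -0.4]
opening: 85.3
```

```bash
python3 -c "
from h import *
go(486.1,-165.3,53,61.7);print(r.sense()['ee_rot'])"
```

```text
clk 3.7 pos [ 488.4 -166.6   59.6] yaw 61.4 F [ 0.9  0.2 -0.4] open 85.3 | cm tx 0.01 ty -0.27 tz 0.66 roll -0.004
[0.00731855 0.85960863 0.51086643 0.00591089]
```

Request:
jog_arm([
  {"tx": 0, "ty": -0.25, "tz": 0.6, "roll": 0},
  {"tx": 0, "ty": 0, "tz": 0, "roll": 0},
])

```text
clock: 3.95
position: [486.6, -165.6, 53.9]
ee_rot: [0.008, 0.86, 0.511, 0.006]
ft_force: [-0.6, 0.7, -0.1]
opening: 85.3
```

```bash
python3 -c "
from h import *
go(486.1,-165.3,53,61.7);s=r.sense();print(s['ee_rot'],s['joint_positions'])"
```

```text
clk 3.95 pos [ 486.6 -165.6   53.9] yaw 61.4 F [-0.6  0.7 -0.1] open 85.3 | cm tx 0.00 ty -0.05 tz 0.09 roll -0.004
[0.00786871 0.85959373 0.51087913 0.00626221] [-0.4639916   0.46593539  1.89036104  0.00294545  0.76528894 -1.53856977]
```

Request:
jog_arm([
  {"tx": 0, "ty": 0, "tz": 0, "roll": 0},
  {"tx": 0, "ty": 0, "tz": 0, "roll": 0},
  {"tx": 0, "ty": 0, "tz": 0, "roll": 0},
  {"tx": 0, "ty": 0, "tz": 0, "roll": 0},
  {"tx": 0, "ty": 0, "tz": 0, "roll": 0},
], claw=255)

```text
clock: 4.58
position: [486.9, -165.7, 53.9]
ee_rot: [0.008, 0.86, 0.511, 0.006]
ft_force: [-0.8, 0.8, 2.4]
opening: 11.5
```

Request:
jog_arm([
  {"tx": 0, "ty": 0, "tz": -1, "roll": 0},
  {"tx": 0, "ty": 0, "tz": -2, "roll": 0},
  {"tx": 0, "ty": 0, "tz": -4, "roll": 0},
  {"tx": 0, "ty": 0, "tz": -5, "roll": 0},
  {"tx": 0, "ty": 0, "tz": -5, "roll": 0},
])

```text
clock: 5.2
position: [480.1, -162.9, 226.4]
ee_rot: [0.004, 0.86, 0.511, 0.003]
ft_force: [0.8, -1.3, -0.9]
opening: 11.3
```

```bash
python3 -c "
from h import *
go(578.5,224.8,220,102.9);s=r.sense();print(s['ee_rot'])"
```

```text
clk 5.2 pos [ 480.1 -162.9  226.4] yaw 61.4 F [ 0.8 -1.3 -0.9] open 11.3 | cm tx 38.75 ty -9.89 tz 0.64 roll -0.724
[0.00366404 0.85964672 0.51086393 0.00348315]
```

Request:
jog_arm([
  {"tx": 5.5, "ty": -1.4, "tz": 0, "roll": 0},
  {"tx": 5.5, "ty": -1.4, "tz": 0, "roll": 0},
  {"tx": 5.5, "ty": -1.4, "tz": 0, "roll": 0},
  {"tx": 5.5, "ty": -1.4, "tz": 0, "roll": 0},
  {"tx": 5.5, "ty": -1.4, "tz": 0, "roll": 0},
])

```text
clock: 5.82
position: [555.8, 113.8, 235.2]
ee_rot: [0.01, 0.862, 0.507, 0.008]
ft_force: [1.1, -0.2, -1.3]
opening: 11.0
```

Request:
jog_arm([
  {"tx": 5.5, "ty": -1.4, "tz": 0, "roll": 0},
  {"tx": 0, "ty": 0, "tz": 0, "roll": -0.18},
  {"tx": 0, "ty": 0, "tz": 0, "roll": -0.18},
  {"tx": 0, "ty": 0, "tz": 0, "roll": -0.18},
  {"tx": 0, "ty": 0, "tz": 0, "roll": -0.18},
])

```text
clock: 6.45
position: [569.4, 176.3, 237.0]
ee_rot: [0.012, 0.617, 0.787, 0.005]
ft_force: [0.2, 0.5, -0.7]
opening: 11.2
```

```bash
python3 -c "
from h import *
go(578.5,224.8,190,102.9);s=r.sense();print(s['ee_rot'],s['joint_positions'])"
```

```text
clk 6.45 pos [569.4 176.3 237. ] yaw 103.8 F [ 0.2  0.5 -0.7] open 11.2 | cm tx 4.49 ty 2.04 tz 4.70 roll 0.016
[0.01214697 0.61686032 0.78696504 0.00467084] [ 0.19214811  0.33683441  1.52966879 -0.01289485  1.25214528 -1.6159177 ]
```

Request:
jog_arm([
  {"tx": 2.3, "ty": 1, "tz": 0, "roll": 0.016},
  {"tx": 2.2, "ty": 1, "tz": 0, "roll": 0},
  {"tx": 0, "ty": 0, "tz": 2, "roll": 0},
  {"tx": 0, "ty": 0, "tz": 1, "roll": 0},
  {"tx": 0, "ty": 0, "tz": 0, "roll": 0},
])

```text
clock: 7.08
position: [579.0, 227.3, 207.8]
ee_rot: [0.012, 0.622, 0.783, 0.005]
ft_force: [0.4, -0.4, -1.2]
opening: 11.0
```

```bash
python3 - <<'E'
from h import *
go(578.5,224.8,190,102.9);print(r.sense()['ee_rot'])
C,I,D=shot('wrist','w3'); shot('scene','s3'); shot('top','t3')
S=cv2.imread('pics/s3.png')[130:280,290:450]; 
a=cv2.convertScaleAbs(cv2.resize(cv2.imread('pics/w3.png'),(640,400)),alpha=1.5); cv2.imwrite('pics/w3b.png',a)
for n,b in(('w3',0),('t3',0),('s3',0)):
    print(n)
    s=r.sense()['position']; C,I,D=load(n)
    try: wing(C,I,D,s[0],s[1],s[2]-14)
    except Exception as e: print(e)
cv2.imwrite('pics/s3b.png',cv2.convertScaleAbs(cv2.resize(S,None,fx=4,fy=4,interpolation=cv2.INTER_CUBIC),alpha=1.5))
E
```

```text
clk 7.08 pos [579.  227.3 207.8] yaw 103.1 F [ 0.4 -0.4 -1.2] open 11.0 | cm tx -0.23 ty -0.11 tz 1.78 roll 0.003
[0.01230478 0.62204559 0.78286903 0.00489492]
w3
wing z>234 2450 [577.7 227.1] [23.1 42. ] yaw 13.3 mean [575.6 227.9] z 240.9
wing z>206 3054 [576.4 229.1] [36.  37.3] yaw 13.5 mean [572.6 227.2] z 240.6
flange [578.4 228. ] 27.3 z 199.2
t3
few 0
few 1
flange [572.4 206.2] 10.7 z 199.6
s3
wing z>234 43 [583.6 228.7] [36.  11.5] yaw 7.0 mean [586.4 229.4] z 239.0
wing z>206 77 [584.4 230.6] [26.5 31.7] yaw 7.5 mean [591.5 230. ] z 236.6
flange [583.8 227.4] 26.5 z 198.4
```

View pics/w3b.png

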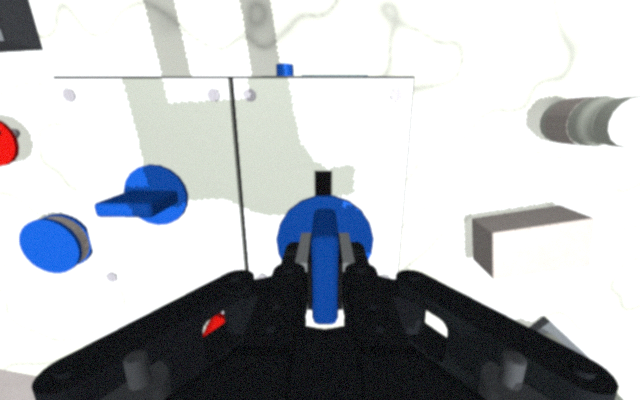

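View pics/s3b.png

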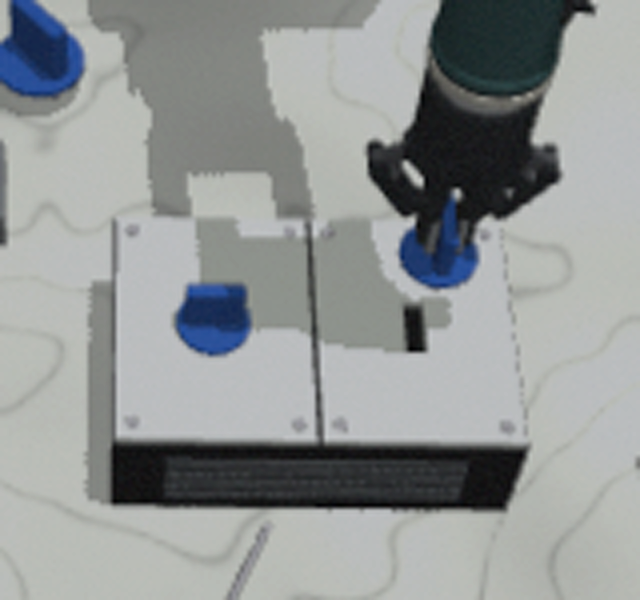

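The wrist view shows the fastener held upright with its flange at about (325,235). The -x end of the slot shows at (323,183), in line with the wing. The scene view confirms it is clear of the other things. I'll take the slot position from this same view, from its visible end.

```bash
cat >> h.py <<'E'
def slot(C,I,u0,u1,v0,v1,th=40):
    g=I.max(-1)[v0:v1,u0:u1]; b=(g<th).astype(np.uint8); n,l,s,c=cv2.connectedComponentsWithStats(b)
    i=1+np.argmax(s[1:,4]); v,u=np.nonzero(l==i)
    W=np.array([ray(C,a+u0,b_+v0,100)[:2] for a,b_ in zip(u,v)]); a=np.radians(12.9)
    X=np.array([np.cos(a),np.sin(a)]);Y=np.array([-X[1],X[0]]); p=W@X;q=W@Y
    f=cv2.fitLine(W.astype(np.float32),2,0,.01,.01).ravel()
    print('slot n',len(W),'along %.1f..%.1f across %.1f..%.1f'%(p.min(),p.max(),*np.percentile(q,[1,99])),'fit',np.degrees(np.arctan2(f[1],f[0])).round(1))
    m=(np.percentile(q,1)+np.percentile(q,99))/2; print('centre from -x end',(X*(p.min()+22)+Y*m).round(1))
E
python3 - <<'E'
from h import *
C,I,D=load('w3'); slot(C,I,305,345,160,200)
# wing top rect, blue only with z>236 strictly centred; edges of wing in image rows
P=cloud(C,D); h=cv2.cvtColor(I,cv2.COLOR_RGB2HSV)
m=(cv2.inRange(h,(98,120,20),(128,255,255))>0)&(np.hypot(P[...,0]-578,P[...,1]-227)<45)
k=m&(P[...,2]>194)&(P[...,2]<204); q=P[k]; a=np.radians(12.9); X=np.array([np.cos(a),np.sin(a)]);Y=np.array([-X[1],X[0]])
print('flange across',np.percentile(q[:,:2]@Y,[.5,99.5]),'along min',np.percentile(q[:,:2]@X,.5))
k=m&(P[...,2]>237)&(P[...,2]<250); q=P[k]; print('wing across',np.percentile(q[:,:2]@Y,[2,50,98]),'along',np.percentile(q[:,:2]@X,[.5,99.5]), cv2.fitLine(q[:,:2].astype(np.float32),2,0,.01,.01).ravel())
print('nominal slot',np.array([578.5,224.8])@X,np.array([578.5,224.8])@Y)
E
```

```text
slot n 317 along 593.0..613.2 across 84.1..95.8 fit 11.3
centre from -x end [579.4 225. ]
flange across [ 66.74078731 119.43422069] along min 587.9800416925368
wing across [88.07129637 93.77552333 99.29314866] along [593.40936819 634.71940626] [9.7329777e-01 2.2954628e-01 5.7592365e+02 2.2798999e+02]
nominal slot 614.0859769188836 89.9761243418513
```

Request:
jog_arm([
  {"tx": -0.26, "ty": -0.05, "tz": 0, "roll": 0.003},
  {"tx": 0, "ty": -0.05, "tz": 2, "roll": 0},
  {"tx": 0, "ty": -0.05, "tz": 2, "roll": 0},
  {"tx": 0, "ty": -0.05, "tz": 1.9, "roll": 0},
  {"tx": 0, "ty": 0, "tz": 0, "roll": 0},
])

```text
clock: 7.85
position: [582.6, 222.6, 152.2]
ee_rot: [0.015, 0.624, 0.781, 0.008]
ft_force: [0.1, 0.0, -1.7]
opening: 11.2
```

```bash
cat >> h.py <<'E'
a_=np.radians(12.9); X=np.array([np.cos(a_),np.sin(a_)]);Y=np.array([-X[1],X[0]])
def held(C,I,D):
    s=r.sense(); p=s['position']; P=cloud(C,D); h=cv2.cvtColor(I,cv2.COLOR_RGB2HSV)
    m=(cv2.inRange(h,(98,120,20),(128,255,255))>0)&(np.hypot(P[...,0]-p[0],P[...,1]-p[1])<45)
    b=p[2]-14
    q=P[m&(abs(P[...,2]-b-5)<5)]; print('flange across %.1f %.1f'%tuple(np.percentile(q[:,:2]@Y,[.5,99.5])),'along min %.1f'%np.percentile(q[:,:2]@X,.5),'z %.1f'%np.median(q[:,2]))
    q=P[m&(abs(P[...,2]-b-48)<6)]; print('wing across',np.percentile(q[:,:2]@Y,[2,98]).round(1),'along',np.percentile(q[:,:2]@X,[.5,99.5]).round(1))
    w,x,y,z=s['ee_rot']; zz=np.array([2*(x*z+w*y),2*(y*z-w*x)]); f=p[:2]+26*zz
    print('TCP along %.1f across %.1f; foot along %.1f across %.1f; tilt'%(p[:2]@X,p[:2]@Y,f@X,f@Y),zz.round(3))
E
python3 - <<'E'
from h import *
go(579,225,114,102.9)
C,I,D=shot('wrist','w4'); held(C,I,D); slot(C,I,300,350,130,200)
cv2.imwrite('pics/w4b.png',cv2.convertScaleAbs(cv2.resize(I[120:340,220:430,::-1],None,fx=2.5,fy=2.5),alpha=1.5))
E
```

```text
clk 7.85 pos [582.6 222.6 152.2] yaw 102.7 F [ 0.1  0.  -1.7] open 11.2 | cm tx 0.31 ty -0.30 tz 3.82 roll -0.003
flange across 61.4 114.0 along min 590.6 z 143.4
wing across [82.7 94. ] along [595.6 637.3]
TCP along 618.5 across 87.0; foot along 619.4 across 86.7; tilt [ 0.035 -0.006]
slot n 213 along 593.1..601.7 across 84.1..96.7 fit -82.5
centre from -x end [579.4 225.4]
```

View pics/w4b.png

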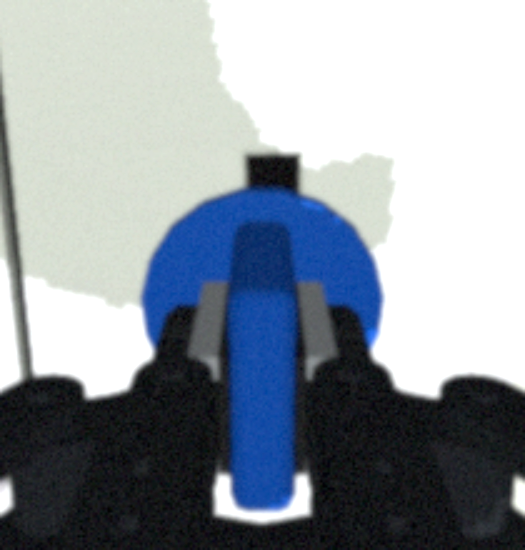

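w4b shows the slot end at (273,172) in the crop and the wing axis at about (262,350), nearly in line. The numbers say to shift 3 mm across and 4 mm back along the slot.

Request:
jog_arm([
  {"tx": 0.28, "ty": -0.42, "tz": 0, "roll": 0},
  {"tx": 0, "ty": 0, "tz": 0, "roll": 0},
  {"tx": 0, "ty": 0, "tz": 0, "roll": 0},
])

```text
clock: 8.28
position: [580.1, 225.2, 155.9]
ee_rot: [0.017, 0.624, 0.781, 0.011]
ft_force: [-0.6, -0.6, -0.7]
opening: 11.1
```

```bash
python3 - <<'E'
from h import *
go(578.5,225.2,114,102.9)
C,I,D=shot('wrist','w5'); held(C,I,D); slot(C,I,300,350,130,200)
E
```

```text
clk 8.28 pos [580.1 225.2 155.9] yaw 102.7 F [-0.6 -0.6 -0.7] open 11.1 | cm tx 0.03 ty -0.16 tz 4.19 roll -0.003
flange across 64.4 117.1 along min 588.7 z 147.1
wing across [85.8 97.1] along [593.4 635.2]
TCP along 615.8 across 90.0; foot along 616.7 across 89.7; tilt [ 0.04  -0.004]
slot n 186 along 593.2..600.5 across 84.2..96.3 fit -77.8
centre from -x end [579.5 225.3]
```

Request:
jog_arm([
  {"tx": 0, "ty": -0.25, "tz": 0.8, "roll": 0},
  {"tx": 0, "ty": -0.06, "tz": 1, "roll": 0},
  {"tx": 0, "ty": 0, "tz": 0, "roll": 0},
])

```text
clock: 8.7
position: [577.4, 224.3, 136.4]
ee_rot: [0.017, 0.624, 0.781, 0.011]
ft_force: [-0.0, -0.2, 0.1]
opening: 11.2
```

```bash
python3 - <<'E'
from h import *
go(578.5,225.2,114,102.9)
C,I,D=shot('wrist','w6'); held(C,I,D); slot(C,I,300,350,130,200)
E
```

```text
clk 8.7 pos [577.4 224.3 136.4] yaw 102.7 F [-0.  -0.2  0.1] open 11.2 | cm tx 0.06 ty 0.13 tz 2.24 roll -0.003
flange across 64.2 116.8 along min 585.9 z 127.5
wing across [85.6 96.8] along [590.6 632.1]
TCP along 613.2 across 89.8; foot along 614.2 across 89.5; tilt [ 0.04  -0.004]Traceback (most recent call last):
  File "<stdin>", line 3, in <module>
  File "h.py", line 33, in slot
    i=1+np.argmax(s[1:,4]); v,u=np.nonzero(l==i)
        ~~~~~~~~~^^^^^^^^^
    return _wrapfunc(a, 'argmax', axis=axis, out=out, **kwds)
    return bound(*args, **kwds)
ValueError: attempt to get argmax of an empty sequence
```

Request:
jog_arm([
  {"tx": 0, "ty": 0, "tz": 0.6, "roll": 0},
  {"tx": 0, "ty": -0.03, "tz": 0.6, "roll": 0},
  {"tx": 0, "ty": 0, "tz": 0, "roll": 0},
])

```text
clock: 9.12
position: [578.1, 224.4, 123.9]
ee_rot: [0.017, 0.624, 0.781, 0.011]
ft_force: [-0.0, 0.1, -1.4]
opening: 11.2
```

```bash
python3 - <<'E'
from h import *
go(578.5,225.2,114,102.9)
C,I,D=shot('wrist','w7'); held(C,I,D)
E
```

```text
clk 9.12 pos [578.1 224.4 123.9] yaw 102.7 F [-0.   0.1 -1.4] open 11.2 | cm tx 0.07 ty 0.06 tz 0.99 roll -0.003
flange across 63.9 116.7 along min 586.6 z 115.0
wing across [85.4 96.6] along [591.3 632.9]
TCP along 613.8 across 89.6; foot along 614.8 across 89.3; tilt [ 0.04  -0.004]
```

Request:
jog_arm([
  {"tx": 0.04, "ty": -0.03, "tz": 0.6, "roll": 0},
  {"tx": 0, "ty": 0, "tz": 0.3, "roll": 0},
  {"tx": 0, "ty": 0, "tz": 0, "roll": 0},
])

```text
clock: 9.55
position: [578.5, 224.8, 114.8]
ee_rot: [0.017, 0.624, 0.781, 0.011]
ft_force: [0.6, 0.9, -1.2]
opening: 11.2
```

```bash
python3 - <<'E'
from h import *
go(578.5,225.2,114,102.9)
C,I,D=shot('wrist','w8'); held(C,I,D)
E
```

```text
clk 9.55 pos [578.5 224.8 114.8] yaw 102.7 F [ 0.6  0.9 -1.2] open 11.2 | cm tx 0.04 ty 0.01 tz 0.08 roll -0.003
flange across 64.2 117.1 along min 587.2 z 105.9
wing across [85.7 97. ] along [591.7 633.3]
TCP along 614.1 across 90.0; foot along 615.1 across 89.6; tilt [ 0.041 -0.004]
```

Request:
jog_arm([
  {"tx": 0, "ty": 0, "tz": 0.05, "roll": 0},
  {"tx": 0, "ty": 0, "tz": 0, "roll": 0.17},
  {"tx": 0, "ty": 0, "tz": 0, "roll": 0.17},
  {"tx": 0, "ty": 0, "tz": 0, "roll": 0.17},
  {"tx": 0, "ty": 0, "tz": 0, "roll": 0},
])

```text
clock: 10.22
position: [579.1, 224.9, 115.1]
ee_rot: [0.014, 0.805, 0.593, 0.016]
ft_force: [-0.4, 0.6, -1.8]
opening: 10.9
```

```bash
python3 - <<'E'
from h import *
go(578.7,225.2,114.5,12.9)
C,I,D=shot('wrist','w9'); held(C,I,D)
E
```

```text
clk 10.22 pos [579.1 224.9 115.1] yaw 72.7 F [-0.4  0.6 -1.8] open 10.9 | cm tx 0.02 ty -0.05 tz 0.06 roll 1.044
flange across 65.5 117.3 along min 588.0 z 106.2
wing across [ 79.3 104.1] along [593.7 631.9]
TCP along 614.7 across 89.9; foot along 615.8 across 89.6; tilt [ 0.042 -0.004]
```

Turning cleanly with no load, so I'm continuing.

Request:
jog_arm([
  {"tx": 0, "ty": -0.03, "tz": 0.05, "roll": 0.175},
  {"tx": 0, "ty": 0, "tz": 0, "roll": 0.175},
  {"tx": 0, "ty": 0, "tz": 0, "roll": 0.175},
  {"tx": 0, "ty": 0, "tz": 0, "roll": 0.175},
  {"tx": 0, "ty": 0, "tz": 0, "roll": 0},
])

```text
clock: 10.9
position: [579.1, 225.0, 114.9]
ee_rot: [0.008, 0.96, 0.281, 0.02]
ft_force: [0.1, 0.5, -0.4]
opening: 11.2
```

```bash
python3 - <<'E'
from h import *
go(578.7,225.2,114.5,12.9)
E
```

```text
clk 10.9 pos [579.1 225.  114.9] yaw 32.6 F [ 0.1  0.5 -0.4] open 11.2 | cm tx -0.02 ty -0.03 tz 0.04 roll 0.344
```

Request:
jog_arm([
  {"tx": -0.04, "ty": 0, "tz": 0.05, "roll": 0.172},
  {"tx": 0, "ty": 0, "tz": 0, "roll": 0.172},
  {"tx": 0, "ty": 0, "tz": 0.05, "roll": 0},
  {"tx": 0, "ty": 0, "tz": 0, "roll": 0},
  {"tx": 0, "ty": 0, "tz": 0, "roll": 0},
])

```text
clock: 11.52
position: [579.6, 224.9, 115.0]
ee_rot: [0.004, 0.992, 0.122, 0.022]
ft_force: [-0.1, 0.5, 0.1]
opening: 11.3
```

```bash
python3 - <<'E'
from h import *
go(578.7,225.2,114.,12.9)
C,I,D=shot('wrist','w10'); held(C,I,D); slot
cv2.imwrite('pics/w10b.png',cv2.convertScaleAbs(I[...,::-1],alpha=1.5))
E
```

```text
clk 11.53 pos [579.6 224.9 115. ] yaw 14.0 F [-0.1  0.5  0.1] open 11.3 | cm tx -0.08 ty -0.05 tz 0.10 roll 0.019
flange across 82.6 117.4 along min 588.6 z 106.5
wing across [ 71.1 111.5] along [607.4 619.1]
TCP along 615.2 across 89.8; foot along 616.3 across 89.4; tilt [ 0.045 -0.003]
```

View pics/w10b.png

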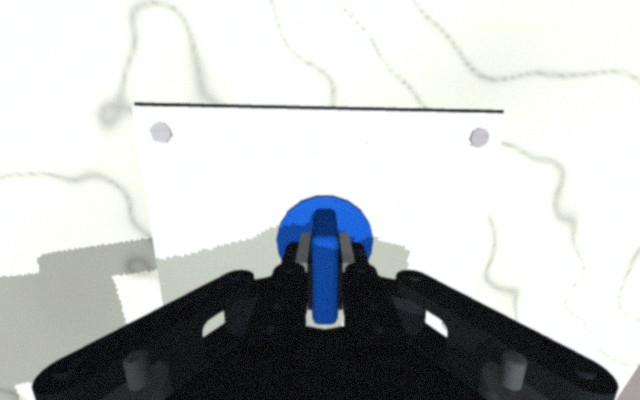

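w10b shows the wing vertical at (323,265), across the slot, with its flange about 1 mm above the cover. I'll trim, press it down lightly and release.

Request:
jog_arm([
  {"tx": -0.08, "ty": -0.02, "tz": 0.13, "roll": 0.019},
  {"tx": 0, "ty": 0, "tz": 0, "roll": 0},
  {"tx": 0, "ty": 0, "tz": 0, "roll": 0},
])

```text
clock: 11.95
position: [580.1, 224.6, 115.1]
ee_rot: [0.005, 0.993, 0.113, 0.024]
ft_force: [0.3, -0.4, -1.0]
opening: 11.1
```

Request:
jog_arm([
  {"tx": 0, "ty": 0, "tz": 0, "roll": 0},
  {"tx": 0, "ty": 0, "tz": 0, "roll": 0},
  {"tx": 0, "ty": 0, "tz": 0, "roll": 0},
  {"tx": 0, "ty": 0, "tz": 0, "roll": 0},
  {"tx": 0, "ty": 0, "tz": 0, "roll": 0},
], claw=1)

```text
clock: 12.58
position: [580.0, 224.5, 114.5]
ee_rot: [0.005, 0.993, 0.114, 0.023]
ft_force: [-0.6, 0.3, -0.6]
opening: 84.9
```

Request:
jog_arm([
  {"tx": 0, "ty": 0, "tz": -1, "roll": 0},
  {"tx": 0, "ty": 0, "tz": -3, "roll": 0},
  {"tx": 0, "ty": 0, "tz": -4, "roll": 0},
  {"tx": 0, "ty": -1, "tz": -4, "roll": 0},
  {"tx": 0, "ty": 0, "tz": 0, "roll": 0},
])

```text
clock: 13.2
position: [572.0, 234.9, 240.3]
ee_rot: [0.005, 0.993, 0.114, 0.024]
ft_force: [0.9, 0.6, -0.7]
opening: 85.0
```

```bash
python3 - <<'E'
from h import *
go(578.7,225.2,114.,12.9)
C,I,D=shot('wrist','w11'); wing(C,I,D,579,225,100); C2,I2,D2=shot('scene','s11'); wing(C2,I2,D2,579,225,100)
cv2.imwrite('pics/w11b.png',cv2.convertScaleAbs(I[...,::-1],alpha=1.5))
E
```

```text
clk 13.2 pos [572.  234.9 240.3] yaw 13.1 F [ 0.9  0.6 -0.7] open 85.0 | cm tx 0.43 ty 1.10 tz 12.63 roll 0.003
wing z>140 625 [580.  225.8] [11.6 42. ] yaw -77.3 mean [579.4 227.1] z 147.0
wing z>112 749 [579.8 225.7] [12.1 42.1] yaw -77.2 mean [578.6 229.1] z 146.8
flange [580.1 225.2] 27.1 z 105.4
wing z>140 41 [583.  223.9] [10.4 40. ] yaw -77.3 mean [582.7 223.3] z 144.8
wing z>112 122 [583.  223.8] [11.6 43.1] yaw -77.6 mean [584.3 223.7] z 134.1
flange [582.7 224. ] 27.0 z 104.0
```

View pics/w11b.png

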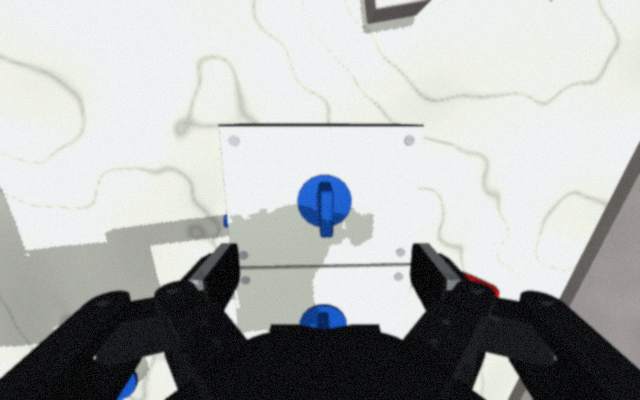

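w11b shows the fastener at (325,202), released, standing in the slot. It is about 1 mm off centre, with the wing square to within 1° and the flange down. Nothing touches it, so I'm handing in.

```bash
python3 -c "
from station import r
print(r.job_done())"
```

```text
the job is handed in; nothing more can be done
None
```

I took the smaller blue fastener from the holder and lowered its foot through the empty slot with the wing in line. I then turned it about 90° so the wing lies across the slot, opened the gripper and backed off about 125 mm. I handed the job in at about 13 s; the hand-in gives no verdict.

**Last wrist camera check, after release:**
- **Position:** the axis is at about (580, 225) mm, 1 mm from the slot centre I measured at about (579, 225).
- **Angle:** the wing is at -77.3°, against -77.1° for exactly square.
- **Height:** the top of the flange is at about 105 mm, so it sits on the 100 mm cover.

**What disagreed or was off:**
- **Scene camera:** it puts the fastener about 3 mm further along x, at (583, 224), with the flange top at 104 mm. It read about 3–5 mm further along x than the wrist camera before the grasp and above the slot too.
- **Tool tilt:** the tool drifted about 2.6° off vertical while descending. I could not correct that with the moves available, and the flange was about 1 mm above the cover until I let go. Afterwards the fastener looked upright in the picture, but I did not measure its tilt.
- **Bystanders:** I did not measure them again at the end. The forces I read during the moves stayed below about 3 N.

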